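Cull the snapped sample plate and present the whole one to the label reader

TASK

One of the sample plates standing in the three small stands is snapped short: put it in the blue tray and let go of it. Then take the full-length plate with the corner notch (the notch marks its frosted label end) and finish while holding it in the air with its label side turned up at the lens of the reader, squarely facing it and centred on it, about 12 cm away. Leave the plain un-notched plate in its stand, do not knock over the green cup or the tape roll, and do not bump the reader.

Things in the scene. Friction and masses are not known exactly. Their poses are not given: they have to be found in the camera images.
- whole_center (a point): centre of the whole plate: clear bluish, 100 x 6 x 55 mm, 45 g, loose, upright on a long edge in its stand (42 mm stands clear; may lean 6 degrees). x: along the length to the greyish-white frosted end (30 mm); y: out of the label side; z: to the upper long edge (27.5 mm up). 12 x 12 mm notch in the frosted end's upper corner; seen facing the label side, notch and frost are at the left
- whole_label (a point): centre of the whole plate's 24 x 23 mm paper label (yellow, blue strip at its upper edge), on one side of the frosted end only: 35 mm along x, 3 mm along y, 1.5 mm along z from whole_center; same axes (y looks out of the label)
- short_center (a point): centre of the snapped plate: like the whole plate (6 mm thick, 55 mm tall as it stands, frosted notched end at +x, z up) but 62 mm long, with no label, its clear end broken off in a step; 30 g, loose, upright in its stand
- blank_center (a point): centre of the plain cover plate, 100 x 6 x 55 mm, clear, no notch, no frosted end, loose, upright in its stand; x along its length, z up. To be left alone
- stand_a: one of three alike fixed stands: dark round foot 78 mm across, 7 mm high, with two aluminium cheeks (58 mm long, top 20 mm above the desk) that form a slot 7.2 mm wide along x, 13 mm deep; origin under its centre. Places and turns of the stands vary
- stand_b: second stand, same as stand_a
- stand_c: third stand, same as stand_a
- tray_floor (a point): centre of the inner floor (9 mm above the desk) of the fixed blue tray, outside 310 mm (x) x 400 mm (y), 56 mm high; flat inner floor 240 x 310 mm
- lens (a point): centre of the lens front of the fixed reader (grey head 52 x 62 x 56 mm, white ring, black lens, 0.29 m up). z: out of the lens, 40 degrees down toward the robot's side; y level. Label goes 120 mm out along z, plate y against z. Held by its upper edge, the plate is tipped back 40 degrees from upright, lower edge away from the robot, frosted end to the robot's right; head and column stand beyond
- reader: foot of the fixed reader: black slab 120 x 120 x 16 mm, 16 mm column up to 0.35 m; origin on the desk 130 mm in front of the slab's centre (the lens is 20 mm beyond it); front (-x) is where the lens looks
- cup_green: loose green plastic cup, 71 mm across, 42 mm high, a bystander; origin at the centre of its underside
- tape: loose roll of masking tape lying flat, 92 mm across, 25 mm high, a bystander; origin at the centre of its underside

How it is judged:
On the way, in this order (a step that is already met when the one before it is completed fails the run):
1. the snapped plate lies in the blue tray, let go (x of short_center in the frame of tray_floor between -0.13 and 0.13 m and y of short_center in the frame of tray_floor between -0.17 and 0.17 m and z of short_center in the frame of tray_floor between -0.01 and 0.05 m and contact force between plate_short and the fingers below 0.05 N), for 0.3 s.
2. the whole plate is held with its label turned up at the lens (x of whole_label in the frame of lens between -0.035 and 0.035 m and y of whole_label in the frame of lens between -0.035 and 0.035 m and z of whole_label in the frame of lens between 0.08 and 0.16 m and x of lens in the frame of whole_label between -0.045 and 0.045 m and z of lens in the frame of whole_label between -0.045 and 0.045 m and y of lens in the frame of whole_label between 0.07 and 0.17 m and angle between whole_label's own y axis and vertical below 1.15 rad and contact force between plate_whole and the fingers above 0.5 N), for 0.2 s.
At the end, for the whole second after the job is handed in: Snapped plate in the tray, let go; whole plate held still by the fingers alone, over 12 cm up, label centre 80-160 mm before the lens and within 35 mm of its axis, label side up (under 66 degrees off vertical) and facing it, lens within 45 mm of its normal; plain plate moved under 20 mm (all of step 1 and all of step 2 and distance of blank_center from where it was at the start of the episode below 0.02 m and height (world z) of whole_center above 0.12 m and contact force between plate_whole and reader below 0.05 N and linear speed of plate_whole below 0.03 m/s); the arm keeps its last pose, push and grip.
It fails at once if the plain plate is moved by more than 20 mm (distance of blank_center from where it was at the start of the episode above 0.02 m).
It fails at once if the green cup is knocked over (angle between cup_green's own z axis and vertical above 0.5 rad).
It fails at once if the tape roll is knocked over (angle between tape's own z axis and vertical above 0.5 rad).
It fails at once if the reader is bumped by the robot or the plate (contact force between any of the arm, the fingers, plate_whole and reader above 3 N).
It also fails if it takes over 54 s, if anything falls off the work surface, if the arm or the gripper's body presses on something with over 40 N, if the wrist force passes 120 N, or if a joint passes its speed limit or range.

ROBOT

A 6-joint arm with a two-finger parallel gripper is mounted at the origin on a cart in front of the work surface, level with it; the furniture and walls round the work are solid. World frame = base frame: x ahead of the robot, y to its left, z up, the work surface at z = 0. Lengths are in m, angles in rad, forces in N, time in s.
With the tool pointing down it reaches from about 0.25 to 0.725 m from the base axis. Payload 4 kg.
Tool frame: the origin (TCP) lies at the very end of the fingers, on their centre line; the grasp point (between the pads) lies 19 mm behind it (bot.pinch_z is the distance from the TCP to the grasp point, in m); z points along the fingers, x is the direction in which the jaws open and shut, and the axes are right-handed (so a half turn about z gives the same grasp; the last joint's range is limited). The gripper opens to 85 mm and grips with 20 to 120 N. Pads are 22 mm wide; open, the fingers measure 114 mm over their backs; the gripper's body (76 mm by 85 mm) begins 54 mm behind the grasp point. The pads swing forward as they close: fully open they stand 13 mm farther back than shut.
Start: joints at [-1.138, 0.241, 0.005, 1.335, 0, 1.571], TCP at [0.21, -0.454, 0.231] pointing down, gripper open.
Joint ranges: [-2.72, 2.72], [-1.05, 1.87], [-1.09, 1.28], [-1.99, 2.15], [-1.42, 1.44], [-3.14, 3.14]. Speed limits (rad/s): [2.79, 2.79, 3.14, 3.14, 3.14, 3.14].

INTERFACE

Orientations are given as a unit quaternion [x, y, z, w].
In Python, from workcell import bot gives the robot as it stands. The module is installed in compiled form; this text tells all that it offers.
- The arm moves only by the shell command python3 -m inch 'ROWS'. ROWS is JSON, a list of rows, each a list of 7 numbers: the shift along the tool's x, y, z scaled (see below), then the turn, a rotation vector about the tool's x, y, z scaled (see below), then the gripper command: -1 is fully open, 1 is shut, values between are in proportion. In form: [[x, y, z, wx, wy, wz, gripper], ...]. A call has exactly 8 rows; each row shifts and turns the commanded pose from where the row before left it, along the tool's axes as they then stand; what a row does not reach is not made up. The controller multiplies each number of a shift by 2.5 cm and each number of a turn by 180 degrees. A row lasts 1/10 s, in which the tool goes at most 50 mm and 8.59 degrees, less where a joint would pass 70% of its speed; a pose out of reach is approached as far as the arm can. A call with a number of a shift or a turn outside -1 to 1 is refused whole. A call with a gripper value outside its range is refused whole. The fingers move at their own pace and stop on an object; the grip force is fixed at half the most. Time passes only in rows, so rows that do not move let the fingers close, or fill a call up. It gives the time, the measured TCP pose, the force and the opening at its end, in the units of the state.
- bot.get_obs(): the state, without advancing time (a new reading comes with each control period).
- bot.camera(name): name is "scene" or "top"; returns (picture, depth): 420x560x3 uint8, blue, green, red; 420x560 float32, m along the optical axis (not along the pixel's ray), 0 where there is no reading.
- bot.get_calibration(name): a dict with "vfov" (degrees; the focal length in pixels is half the picture's height over the tangent of half this angle, whatever the lens; pixels are square), "cx", "cy" (the principal point, pixels), "R" (3x3) and "t" (3): a world point X has camera coordinates R X + t. Camera axes: x right, y down, z forward; pixel columns grow to the right and rows downward; lengths in m; the calibration is good to about 2 mm. A picture is of the moment at which its call begins. get_calibration takes no time and is no camera call.
- bot.job_done(): hands the job in, once; it reports no verdict.
The state is a dict: "clock": time; "joint_pos": joint angles; "joint_vel": joint speeds; "tau": joint torques, N m; "eef_pos": TCP position; "tool_rot": TCP orientation; "ft_force": force on the tool from outside, world axes, zero at the start; "ft_torque": the same for the moment, N m; "grip_width": finger opening in m.
Only numpy, scipy, OpenCV 4.12 (cv2) and the standard library are available. Lean on these libraries where they do the work, as an engineer would, in place of code of your own. Each camera call takes 0.05 s, during which the arm holds its last target.

## Working session

There is one attempt and no reset: what is moved stays moved. The work goes in short steps, Python scripts to look and compute and a shell command to move; the robot and the scene stay as the last step left them, time stands still between calls to the robot, and variables do not carry over. Pictures are saved under pics/ and viewed, and the job is handed in when it is done.

```bash
mkdir -p pics
python3 - <<'E'
from workcell import bot
import cv2,numpy as np
for n in("scene","top"):
    p,d=bot.camera(n); cv2.imwrite(f"pics/{n}0.png",p); np.savez(f"{n}0.npz",p=p,d=d)
    c=bot.get_calibration(n); print(n,{k:np.round(v,4).tolist() for k,v in c.items()})
    np.savez(f"{n}_cal.npz",**c)
o=bot.get_obs()
print({k:np.round(v,3).tolist() for k,v in o.items()},bot.pinch_z)
E
```

```text
scene {'vfov': 47.0414, 'cx': 278.9068, 'cy': 207.7184, 'R': [[-0.5936, -0.8045, -0.0181], [-0.3364, 0.2686, -0.9026], [0.731, -0.5297, -0.4301]], 't': [0.3826, 0.3737, 0.7721]}
top {'vfov': 47.6625, 'cx': 276.3553, 'cy': 201.8759, 'R': [[-0.0531, -0.9986, 0.0001], [-0.9708, 0.0516, -0.2342], [0.2339, -0.0126, -0.9722]], 't': [0.0553, 0.6463, 1.2405]}
{'clock': 0.1, 'joint_pos': [-1.138, 0.241, 0.004, 1.335, 0.0, 1.571], 'joint_vel': [-0.001, -0.001, 0.002, -0.001, 0.001, -0.001], 'tau': [-0.0, -37.314, 25.301, 0.011, -0.0, -0.0], 'eef_pos': [0.209, -0.453, 0.231], 'tool_rot': [0.842, -0.539, -0.001, -0.001], 'ft_force': [-0.245, 0.949, 0.032], 'ft_torque': [0.025, 0.026, -0.0], 'grip_width': 0.085} 0.0187
```

View pics/scene0.png

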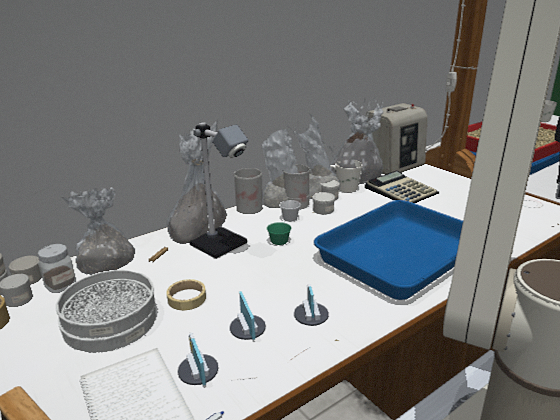

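View pics/top0.png

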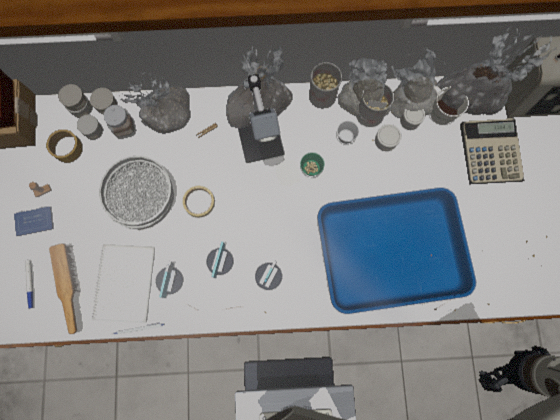

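The scene view shows the stands at (198,368), (248,326) and (311,313), the reader at (220,190) and the tray at (400,245). In the top view the stands are at (168,280), (219,260) and (268,274). I'll zoom in on them.

```bash
cat > h.py <<'E'
import numpy as np,cv2
def cal(n):
    c=np.load(f"{n}_cal.npz"); f=210/np.tan(np.radians(float(c['vfov']))/2)
    return f,float(c['cx']),float(c['cy']),c['R'],c['t']
def plane(n,u,v,z):
    f,cx,cy,R,t=cal(n); C=-R.T@t; d=R.T@np.array([(u-cx)/f,(v-cy)/f,1]); return C+d*(z-C[2])/d[2]
def proj(n,X):
    f,cx,cy,R,t=cal(n); p=R@np.asarray(X,float)+t; return np.array([f*p[0]/p[2]+cx,f*p[1]/p[2]+cy])
def cloud(n,d):
    f,cx,cy,R,t=cal(n); v,u=np.indices(d.shape); P=np.stack([(u-cx)/f*d,(v-cy)/f*d,d],-1)
    return (P-t)@R
def ray(n,u,v):
    f,cx,cy,R,t=cal(n); d=R.T@np.array([(u-cx)/f,(v-cy)/f,1]); return -R.T@t,d/np.linalg.norm(d)
def tri(a,b):
    (c1,d1),(c2,d2)=ray("scene",*a),ray("top",*b)
    s=np.linalg.lstsq(np.stack([d1,-d2],1),c2-c1,rcond=None)[0]
    p,q=c1+s[0]*d1,c2+s[1]*d2; return (p+q)/2,np.linalg.norm(p-q)
E
python3 - <<'E'
import cv2,numpy as np
p=cv2.imread("pics/scene0.png");q=cv2.imread("pics/top0.png")
a=cv2.resize(p[275:395,165:345],None,fx=4.4,fy=4.4,interpolation=cv2.INTER_CUBIC);cv2.imwrite("pics/s1.png",a)
a=cv2.resize(q[230:310,145:295],None,fx=5.3,fy=5.3,interpolation=cv2.INTER_CUBIC);cv2.imwrite("pics/t1.png",a)
E
```

```text
(no output)
```

View pics/s1.png

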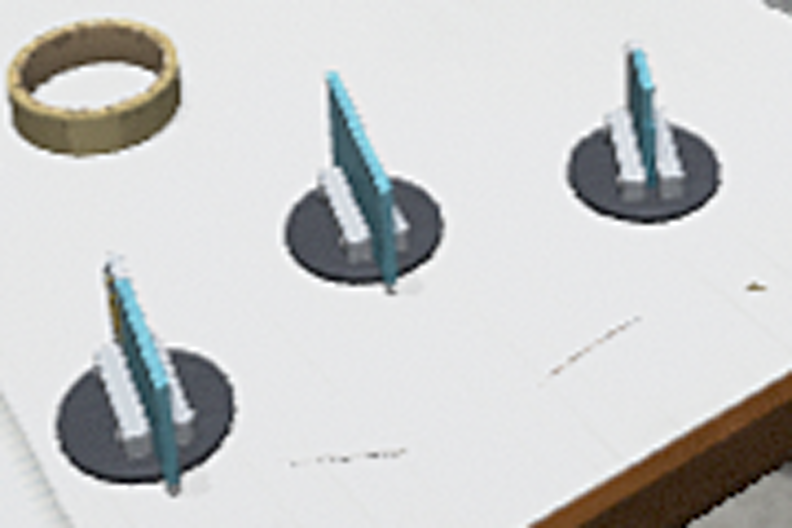

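View pics/t1.png

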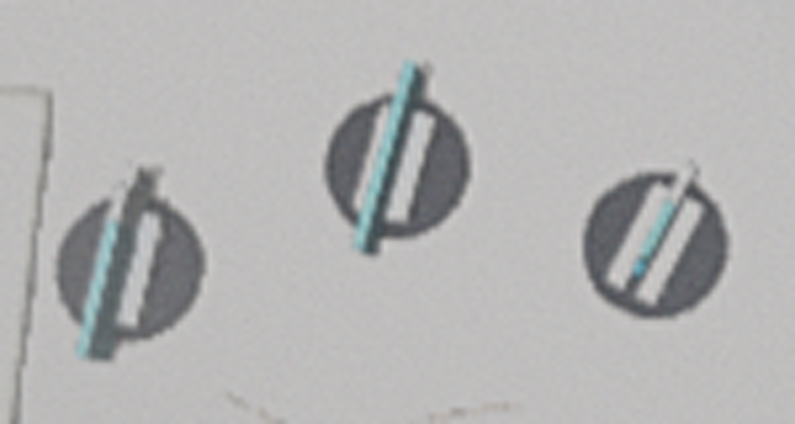

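Run:
```python
from h import *
D=np.load("top0.npz");p=D['p'];X=cloud("top",D['d'])
h=cv2.cvtColor(p,cv2.COLOR_BGR2HSV)
m=((h[...,0]>80)&(h[...,0]<105)&(h[...,1]>60)&(h[...,2]>110)).astype(np.uint8)
m[:230]=0;m[310:]=0;m[:,:145]=0;m[:,295:]=0
n,l,s,c=cv2.connectedComponentsWithStats(m,connectivity=8)
for i in range(1,n):
    if s[i,4]<10: continue
    v,u=np.where(l==i); pts=np.array([plane("top",a,b,.062) for a,b in zip(u,v)])[:,:2]
    mu=pts.mean(0); w=np.linalg.svd(pts-mu)[2][0]; w*=np.sign(w[0]); t=(pts-mu)@w
    print("edge",s[i],np.round(mu,4),"yaw",np.degrees(np.arctan2(w[1],w[0])).round(1),"ends",(mu+w*t.min()).round(4),(mu+w*t.max()).round(4),"len",np.ptp(t).round(4),"depthz",np.median(X[v,u],0).round(4))
g=cv2.cvtColor(p,cv2.COLOR_BGR2GRAY)
# feet: dark, near discs
for (u,v) in((168,280),(219,260),(268,275)):
    k=np.zeros_like(g);cv2.circle(k,(u,v),20,255,-1)
    mm=((g<110)&(k>0)).astype(np.uint8)
    cs=max(cv2.findContours(mm,cv2.RETR_EXTERNAL,2)[0],key=cv2.contourArea)
    e=cv2.minEnclosingCircle(cv2.convexHull(cs)); el=cv2.fitEllipse(cv2.convexHull(cs))
    print("foot",e,el,plane("top",*el[0],.005).round(4))
    # bright cheeks
    mw=((g>165)&(k>0)).astype(np.uint8); 
    mw&=cv2.erode(cv2.fillConvexPoly(np.zeros_like(g),cv2.convexHull(cs),1),np.ones((3,3)))
    v_,u_=np.where(mw); P=np.array([plane("top",a,b,.02)[:2] for a,b in zip(u_,v_)]); 
    n2,l2,s2,c2=cv2.connectedComponentsWithStats(mw)
    for j in range(1,n2):
        if s2[j,4]>12:
            vv,uu=np.where(l2==j);Q=np.array([plane("top",a,b,.02)[:2] for a,b in zip(uu,vv)]);w=np.linalg.svd(Q-Q.mean(0))[2][0];w*=np.sign(w[0])
            print("  cheek",s2[j,4],Q.mean(0).round(4),np.degrees(np.arctan2(w[1],w[0])).round(1))
# tray
m=((h[...,0]>95)&(h[...,0]<120)&(h[...,1]>130)).astype(np.uint8)
cs=max(cv2.findContours(m,0,2)[0],key=cv2.contourArea);r=cv2.minAreaRect(cs);print("tray",r,[plane("top",a,b,.056)[:2].round(3).tolist() for a,b in cv2.boxPoints(r)],plane("top",*r[0],.056).round(4))
q=cv2.imread("pics/scene0.png")
cv2.imwrite("pics/s2.png",cv2.resize(q[110:265,175:270],None,fx=3.8,fy=3.8,interpolation=cv2.INTER_CUBIC))
cv2.imwrite("pics/t2.png",cv2.resize(p[65:175,225:305],None,fx=5,fy=5,interpolation=cv2.INTER_CUBIC))
```

```text
edge [265 276   3   7  10] [0.4389 0.0603] yaw -24.4 ends [0.432  0.0634] [0.4474 0.0564] len 0.0169 depthz [0.4399 0.0605 0.0438]
foot ((168.0, 280.0), 17.46434783935547) ((172.3872528076172, 280.51397705078125), (17.358745574951172, 40.87215805053711), 17.671031951904297) [0.4538 0.3242 0.005 ]
  cheek 69 [0.4531 0.3251] -13.3
foot ((218.5, 260.0), 17.585603713989258) ((223.691162109375, 260.47955322265625), (15.64961051940918, 40.44849395751953), 17.168703079223633) [0.5025 0.1785 0.005 ]
  cheek 70 [0.4999 0.1816] -17.8
foot ((268.2045593261719, 275.94317626953125), 13.241735458374023) ((268.0546569824219, 276.02960205078125), (25.93214988708496, 26.188655853271484), 43.510128021240234) [0.452  0.0548 0.005 ]
  cheek 90 [0.4591 0.0594] -34.3
  cheek 69 [0.4475 0.0468] -31.0
tray ((396.38006591796875, 249.66001892089844), (110.87432861328125, 145.94683837890625), 81.8698959350586) [[0.638, -0.091], [0.676, -0.505], [0.37, -0.503], [0.336, -0.111]] [ 0.5009 -0.3017  0.056 ]
```

```bash
python3 -c "
import cv2,numpy as np
a=cv2.imread('pics/s2.png');b=cv2.imread('pics/t2.png');print(a.shape,b.shape)
c=np.zeros((600,a.shape[1]+b.shape[1],3),'uint8');c[:a.shape[0],:a.shape[1]]=a;c[:b.shape[0],a.shape[1]:]=b;cv2.imwrite('pics/r.png',c)"
```

```text
(589, 361, 3) (550, 400, 3)
```

View pics/r.png

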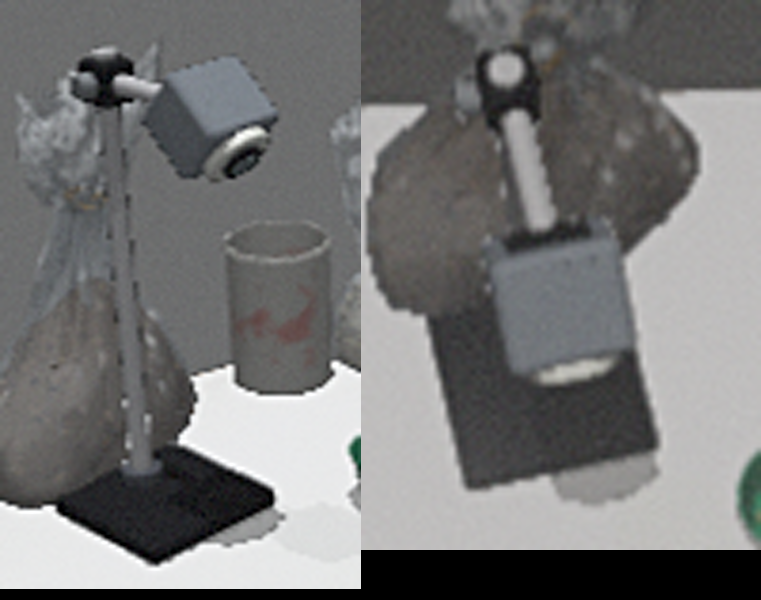

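Run:
```python
from h import *
D=np.load("top0.npz");p=D['p'];X=cloud("top",D['d'])
b,g,r=[p[...,i].astype(int) for i in range(3)]
m=((b-r>25)&(b>120)).astype(np.uint8)
m[:230]=0;m[310:]=0;m[:,:145]=0;m[:,295:]=0
n,l,s,c=cv2.connectedComponentsWithStats(m,connectivity=8)
for i in range(1,n):
    if s[i,4]<6: continue
    v,u=np.where(l==i); pts=np.array([plane("top",a,b,.062) for a,b in zip(u,v)])[:,:2]
    mu=pts.mean(0); w=np.linalg.svd(pts-mu)[2][0]; w*=np.sign(w[0]); t=(pts-mu)@w
    print("edge",s[i],np.round(mu,4),"yaw",np.degrees(np.arctan2(w[1],w[0])).round(1),"ends",(mu+w*t.min()).round(4),(mu+w*t.max()).round(4),"len",np.ptp(t).round(4),"depth",np.median(X[v,u],0).round(4))
f=lambda x,y:(165+x/4.4,275+y/4.4)
k=lambda x,y:(145+x/5.3,230+y/5.3)
for nm,a,bb in(("whole near",(165,383),(84,354)),("whole frostbd",(116,280),(112,222)),("blank near",(388,188),(360,248)),("blank far",(332,78),(410,64)),("short near",(651,84),(638,272)),("short frostbd",(636,54),(672,205))):
    P,e=tri(f(*a),k(*bb)); print(nm,P.round(4),"gap",e.round(4), "z62:",plane("top",*k(*bb),.062).round(4))
A=plane("top",246.8,162.6,.016);B=plane("top",284.2,154.4,.016);C=plane("top",225+(410-361)/5,65+300/5,.016)
print("slab",A.round(4),B.round(4),np.linalg.norm(A-B).round(4)); e=(A-B)/np.linalg.norm(A-B); print("reader yaw",np.degrees(np.arctan2(e[1],e[0]))-90)
f0=np.array([e[1],-e[0],0]);print("f0",f0,"slab centre",((A+B)/2+.06*f0).round(4),"lens from slab",((A+B)/2-.05*f0).round(4))
S=np.load("scene0.npz");Y=cloud("scene",S['d']);
print("lens depth",Y[151:156,236:241].reshape(-1,3).mean(0).round(4), S['d'][148:160,232:244].round(3).tolist()[5])
for x,y in((240,163),):
    print("ray@.29",plane("scene",175+x/3.8,110+y/3.8,.29).round(4))
print("ring top view",plane("top",225+(570-361)/5,65+370/5,.29).round(4))
#column
print("coltop",plane("top",225+(505-361)/5,65+70/5,.35).round(4))
```

```text
edge [212 242  11  35  83] [0.5004 0.1907] yaw -17.4 ends [0.4553 0.2048] [0.5467 0.1762] len 0.0958 depth [0.5006 0.1907 0.0616]
edge [264 268   8  14  34] [0.4511 0.0545] yaw -29.3 ends [0.4339 0.0642] [0.4684 0.0448] len 0.0396 depth [0.4517 0.0541 0.0593]
edge [160 272   7  25  54] [0.443  0.3372] yaw -13.8 ends [0.4098 0.3454] [0.4729 0.3298] len 0.065 depth [0.4438 0.3378 0.0612]
whole near [0.4076 0.3436 0.0585] gap 0.0004 z62: [0.4076 0.343  0.062 ]
whole frostbd [0.4739 0.3303 0.0595] gap 0.002 z62: [0.4731 0.3289 0.062 ]
blank near [0.4536 0.2033 0.0603] gap 0.0008 z62: [0.4532 0.2028 0.062 ]
blank far [0.5471 0.1753 0.0563] gap 0.0003 z62: [0.5463 0.1748 0.062 ]
short near [0.4339 0.0625 0.067 ] gap 0.002 z62: [0.4336 0.0619 0.062 ]
short frostbd [0.4676 0.0437 0.0579] gap 0.0021 z62: [0.4665 0.0429 0.062 ]
slab [0.787  0.1011 0.016 ] [ 0.8067 -0.0109  0.016 ] 0.1138
reader yaw 9.960340648313135
f0 [0.98492771 0.17296647 0.        ] slab centre [0.856  0.0555 0.016 ] lens from slab [0.7476 0.0365 0.016 ]
lens depth [0.7731 0.0252 0.2842] [1.1629999876022339, 1.1699999570846558, 1.1670000553131104, 1.1619999408721924, 1.1649999618530273, 1.1660000085830688, 1.1679999828338623, 1.1749999523162842, 1.180999994277954, 1.1829999685287476, 1.5499999523162842, 1.5640000104904175]
ray@.29 [0.7593 0.0331 0.29  ]
ring top view [0.7523 0.0382 0.29  ]
coltop [0.8787 0.0612 0.35  ]
```

```bash
cat > plan.py <<'E'
from h import *
from workcell import bot
from scipy.spatial.transform import Rotation as Ro
def plan(pos=None,R=None):
    o=bot.get_obs(); q=Ro.from_quat(o['tool_rot']); 
    print("t",round(float(o['clock']),2),"tcp",np.round(o['eef_pos'],4),"x",q.as_matrix()[:,0].round(3),"z",q.as_matrix()[:,2].round(3),"j",np.round(o['joint_pos'],2),"F",np.round(o['ft_force'],1),"w",np.round(o['grip_width'],4))
    if pos is not None:
        d=np.array(pos)-o['eef_pos']; print("shift units now-frame",(q.inv().apply(d)/.025).round(3))
    if R is not None:
        Rt=Ro.from_matrix(R); r=(q.inv()*Rt).as_rotvec()/np.pi; print("turn units",r.round(4),"deg",np.linalg.norm(r)*180, "shift after turn",None if pos is None else (Rt.inv().apply(d)/.025).round(3))
def down(a):  # tool x at yaw a deg, pointing down
    a=np.radians(a);x=np.array([np.cos(a),np.sin(a),0]);z=np.array([0,0,-1.]);return np.stack([x,np.cross(z,x),z],1)
E
python3 - <<'E'
from plan import *
plan((.457,.052,.16),down(60.7))
p=np.load("top0.npz")['p'];g=cv2.cvtColor(p,cv2.COLOR_BGR2GRAY)
m=(g<150).astype(np.uint8)
for u,v in((168,280),(219,260),(268,275)):
    r=m[v-25:v+25,u-25:u+25].copy(); r=cv2.morphologyEx(cv2.morphologyEx(r,3,np.ones((7,7))),2,cv2.getStructuringElement(2,(15,15)))
    c=max(cv2.findContours(r,0,1)[0],key=cv2.contourArea);e=cv2.minEnclosingCircle(c);print(e,plane("top",e[0][0]+u-25,e[0][1]+v-25,.005).round(4))
E
```

```text
t 0.1 tcp [ 0.2095 -0.4534  0.2305] x [ 0.419 -0.908 -0.002] z [-0.001  0.002 -1.   ] j [-1.14  0.24  0.    1.34  0.    1.57] F [-0.2  0.9  0. ] w 0.0854
shift units now-frame [-14.194 -17.467   2.847]
turn units [-7.000e-04  3.000e-04 -6.995e-01] deg 125.90440532061919 shift after turn [22.475 -1.258  2.82 ]
((24.0, 25.0), 16.278919219970703) [0.4561 0.3393 0.005 ]
((25.58783721923828, 26.20945930480957), 13.79092025756836) [0.501  0.1902 0.005 ]
((25.22222137451172, 26.0), 13.781909942626953) [0.4521 0.0543 0.005 ]
```

```bash
python3 -m inch '[[-0.79,-0.97,0,0,0,0,0],[-0.79,-0.97,0,0,0,0,0],[-0.79,-0.97,0,0,0,0,0],[-0.79,-0.97,0,0,0,0,0],[-0.79,-0.97,0,0,0,0,0],[-0.79,-0.97,0,0,0,0,0],[-0.79,-0.97,0,0,0,0,0],[-0.79,-0.97,0,0,0,0,0]]'
python3 -m inch '[[-0.79,-0.97,0,0,0,0,0],[-0.79,-0.97,0,0,0,0,0],[-0.79,-0.97,0,0,0,0,0],[-0.79,-0.97,0,0,0,0,0],[-0.79,-0.97,0,0,0,0,0],[-0.79,-0.97,0,0,0,0,0],[-0.79,-0.97,0,0,0,0,0],[-0.79,-0.97,0,0,0,0,0]]'
python3 -m inch '[[-0.79,-0.97,0,0,0,0,0],[-0.79,-0.97,0,0,0,0,0],[0,0,0,0,0,-0.0466,0],[0,0,0,0,0,-0.0466,0],[0,0,0,0,0,-0.0466,0],[0,0,0,0,0,-0.0466,0],[0,0,0,0,0,-0.0466,0],[0,0,0,0,0,-0.0466,0]]'
python3 -m inch '[[0,0,0,0,0,-0.0466,0],[0,0,0,0,0,-0.0466,0],[0,0,0,0,0,-0.0466,0],[0,0,0,0,0,-0.0466,0],[0,0,0,0,0,-0.0466,0],[0,0,0,0,0,-0.0466,0],[0,0,0,0,0,-0.0466,0],[0,0,0,0,0,-0.0466,0]]'
python3 - <<'E'
from plan import *
plan((.457,.052,.09),down(60.7))
E
```

```text
clock: 0.9
eef_pos: [0.3196, -0.2278, 0.231]
tool_rot: [0.842, -0.539, -0.0, -0.0]
ft_force: [1.1, 0.8, -0.4]
grip_width: 0.0429
clock: 1.7
eef_pos: [0.4295, -0.003, 0.2309]
tool_rot: [0.842, -0.539, -0.0, 0.0]
ft_force: [0.2, -0.4, 0.1]
grip_width: 0.0428
clock: 2.5
eef_pos: [0.4564, 0.0519, 0.2308]
tool_rot: [0.992, -0.126, -0.001, 0.0]
ft_force: [0.3, -0.2, 0.6]
grip_width: 0.0427
clock: 3.3
eef_pos: [0.4565, 0.0519, 0.2308]
tool_rot: [0.897, 0.443, -0.001, -0.0]
ft_force: [-1.1, -0.4, 0.2]
grip_width: 0.0426
t 3.3 tcp [0.4565 0.0519 0.2308] x [ 0.608  0.794 -0.001] z [-0.001 -0.    -1.   ] j [ 0.11  0.16 -0.1   1.31  0.    0.77] F [-1.1 -0.4  0.2] w 0.0426
shift units now-frame [0.022 0.019 5.633]
turn units [-0.0003  0.0002 -0.0451] deg 8.12525792648182 shift after turn [0.015 0.016 5.633]
```

```bash
python3 -m inch '[[0,0,1,0,0,-0.0451,0],[0,0,1,0,0,0,0],[0,0,1,0,0,0,0],[0,0,1,0,0,0,0],[0,0,1,0,0,0,0],[0,0,1,0,0,0,0],[0,0,0,0,0,0,0],[0,0,0,0,0,0,0]]'
python3 - <<'E'
from plan import *
plan((.457,.052,.031),down(60.7))
p,d=bot.camera("scene");q,d=bot.camera("top")
a=cv2.resize(p[240:360,230:380],(400,320),interpolation=2);b=cv2.resize(q[215:315,205:330],(400,320),interpolation=2)
cv2.imwrite("pics/g1.png",np.hstack([a,b]))
E
```

```text
clock: 4.1
eef_pos: [0.4564, 0.0518, 0.0812]
tool_rot: [0.865, 0.503, -0.001, -0.0]
ft_force: [0.3, 0.2, 0.4]
grip_width: 0.043
t 4.1 tcp [0.4564 0.0518 0.0812] x [ 0.495  0.869 -0.001] z [-0.002 -0.    -1.   ] j [ 0.11  0.29 -0.35  0.93  0.    0.63] F [0.3 0.2 0.4] w 0.043
shift units now-frame [0.02  0.022 2.008]
turn units [-0.0004  0.0003 -0.002 ] deg 0.3661543180664838 shift after turn [0.018 0.019 2.008]
```

View pics/g1.png

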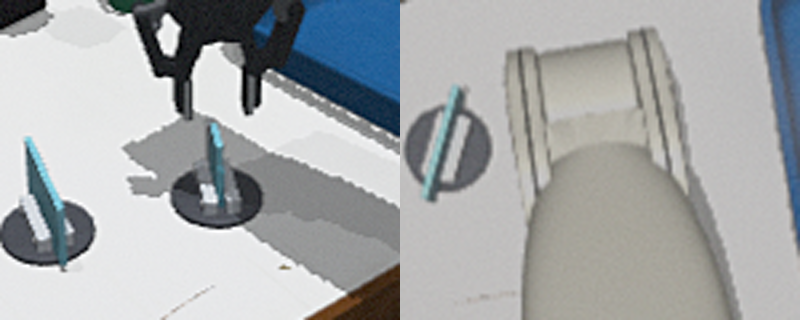

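In the scene view the fingers (crop 185/250, about 100) straddle the short plate (crop 215,130). Nothing is in the way, so I'll descend and grip.

```bash
python3 -m inch '[[0,0,0.7,0,0,0,0],[0,0,0.7,0,0,0,0],[0,0,0.6,0,0,0,0],[0,0,0,0,0,0,1],[0,0,0,0,0,0,1],[0,0,0,0,0,0,1],[0,0,0,0,0,0,1],[0,0,0,0,0,0,1]]'
python3 -m inch '[[0,0,-0.4,0,0,0,1],[0,0,-0.6,0,0,0,1],[0,0,-0.8,0,0,0,1],[0,0,-0.8,0,0,0,1],[0,0,-0.8,0,0,0,1],[0,0,-0.8,0,0,0,1],[0,0,-0.8,0,0,0,1],[0,0,0,0,0,0,1]]'
python3 - <<'E'
from plan import *
plan((.5,-.3,.17))
p,d=bot.camera("scene")
cv2.imwrite("pics/g2.png",cv2.resize(p[190:360,220:400],(720,600),interpolation=2)[:, :720])
E
```

```text
clock: 5.0
eef_pos: [0.4579, 0.0516, 0.0327]
tool_rot: [0.865, 0.502, 0.001, 0.001]
ft_force: [-1.7, -2.2, 6.6]
grip_width: 0.0047
clock: 5.8
eef_pos: [0.4592, 0.0524, 0.1598]
tool_rot: [0.864, 0.503, 0.003, 0.001]
ft_force: [0.7, 0.1, 0.5]
grip_width: 0.0052
t 5.8 tcp [0.4592 0.0524 0.1598] x [0.495 0.869 0.005] z [ 0.007  0.001 -1.   ] j [ 0.11  0.21 -0.23  1.13  0.    0.63] F [0.7 0.1 0.5] w 0.0052
shift units now-frame [-11.442   8.392  -0.414]
```

View pics/g2.png

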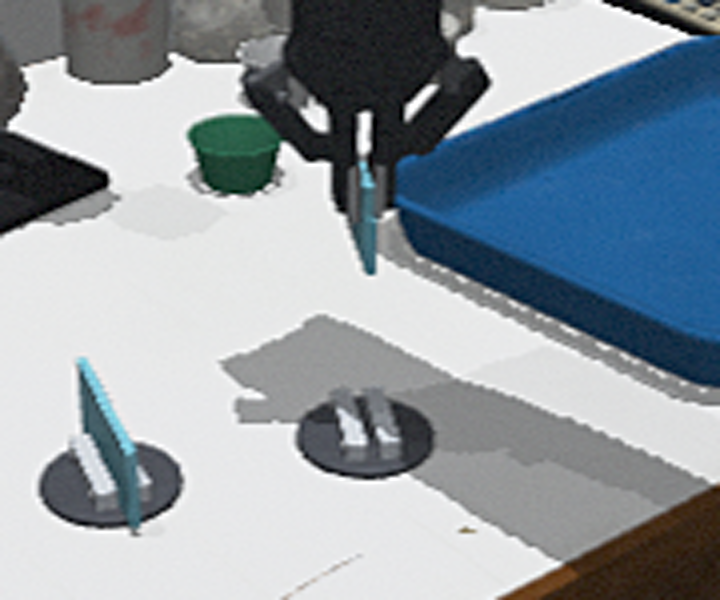

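The short plate is held in the gripper at (365,215) and its stand is empty. Next I carry it to the tray.

```bash
python3 -m inch '[[-0.5,0.35,0,0,0,0,1],[-0.95,0.7,0,0,0,0,1],[-0.95,0.7,0,0,0,0,1],[-0.95,0.7,0,0,0,0,1],[-0.95,0.7,0,0,0,0,1],[-0.95,0.7,0,0,0,0,1],[-0.95,0.7,0,0,0,0,1],[-0.95,0.7,0,0,0,0,1]]'
python3 -m inch '[[-0.95,0.7,0,0,0,0,1],[-0.95,0.7,0,0,0,0,1],[-0.95,0.7,0,0,0,0,1],[-0.95,0.7,0,0,0,0,1],[-0.5,0.35,0.5,0,0,0,1],[0,0,0.9,0,0,0,1],[0,0,0.9,0,0,0,1],[0,0,0.9,0,0,0,1]]'
python3 -m inch '[[0,0,0.8,0,0,0,1],[0,0,0.5,0,0,0,1],[0,0,0.2,0,0,0,1],[0,0,0,0,0,0,-0.3],[0,0,0,0,0,0,-0.3],[0,0,0,0,0,0,-0.3],[0,0,0,0,0,0,-0.3],[0,0,-0.5,0,0,0,-0.3]]'
python3 -c "
from plan import *
plan((.45,.2,.15))"
```

```text
clock: 6.65
eef_pos: [0.4818, -0.1692, 0.1552]
tool_rot: [0.865, 0.503, -0.0, -0.001]
ft_force: [0.6, -0.1, 0.8]
grip_width: 0.0049
clock: 7.45
eef_pos: [0.4967, -0.2998, 0.0737]
tool_rot: [0.865, 0.503, -0.0, -0.001]
ft_force: [0.0, -0.0, -0.2]
grip_width: 0.0051
clock: 8.25
eef_pos: [0.4967, -0.3001, 0.0507]
tool_rot: [0.865, 0.503, -0.001, -0.001]
ft_force: [-0.6, 0.5, -1.3]
grip_width: 0.055
t 8.25 tcp [ 0.4967 -0.3001  0.0507] x [0.495 0.869 0.   ] z [-0.002  0.001 -1.   ] j [-0.54  0.53 -0.05  0.99  0.   -0.03] F [-0.6  0.5 -1.3] w 0.055
shift units now-frame [ 16.461 -11.532  -3.939]
```

```bash
python3 -m inch '[[0,0,-1,0,0,0,0],[0,0,-1,0,0,0,0],[0,0,-1,0,0,0,0],[0,0,-1,0,0,0,0],[0,0,-1,0,0,0,0],[0,0,-0.5,0,0,0,0],[0,0,0,0,0,0,0],[0,0,0,0,0,0,0]]'
python3 - <<'E'
from plan import *
plan((.456,.335,.187),down(76.2))
p,d=bot.camera("scene");cv2.imwrite("pics/g3.png",p)
E
```

```text
clock: 9.05
eef_pos: [0.4975, -0.3006, 0.1885]
tool_rot: [0.865, 0.503, -0.0, -0.0]
ft_force: [-0.6, -0.1, -1.1]
grip_width: 0.0428
t 9.05 tcp [ 0.4975 -0.3006  0.1885] x [0.495 0.869 0.   ] z [-0.  0. -1.] j [-0.54  0.42  0.15  1.3   0.   -0.03] F [-0.6 -0.1 -1.1] w 0.0428
shift units now-frame [ 21.274 -14.022   0.065]
turn units [-0.0001 -0.     -0.0881] deg 15.854354328083193 shift after turn [24.295 -7.677  0.059]
```

View pics/g3.png

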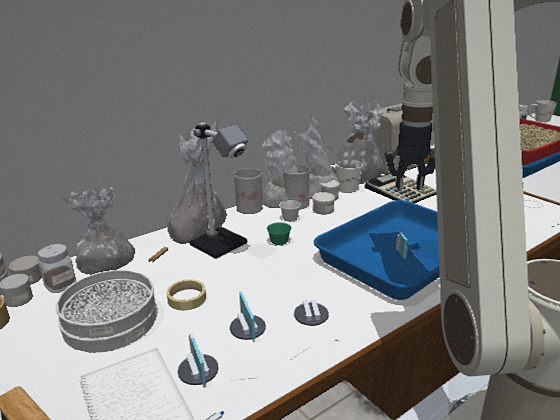

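The released plate stands clear inside the tray at (402,245), and the other two stands are undisturbed. Now I go to the whole plate.

```bash
python3 -m inch '[[0.5,-0.33,0,0,0,0,0],[0.97,-0.64,0,0,0,0,0],[0.97,-0.64,0,0,0,0,0],[0.97,-0.64,0,0,0,0,0],[0.97,-0.64,0,0,0,0,0],[0.97,-0.64,0,0,0,0,0],[0.97,-0.64,0,0,0,0,0],[0.97,-0.64,0,0,0,0,0]]'
python3 -m inch '[[0.97,-0.64,0,0,0,0,0],[0.97,-0.64,0,0,0,0,0],[0.97,-0.64,0,0,0,0,0],[0.97,-0.64,0,0,0,0,0],[0.97,-0.64,0,0,0,0,0],[0.97,-0.64,0,0,0,0,0],[0.97,-0.64,0,0,0,0,0],[0.97,-0.64,0,0,0,0,0]]'
python3 -m inch '[[0.97,-0.64,0,0,0,0,0],[0.97,-0.64,0,0,0,0,0],[0.97,-0.64,0,0,0,0,0],[0.97,-0.64,0,0,0,0,0],[0.97,-0.64,0,0,0,0,0],[0.97,-0.64,0,0,0,0,0],[0.4,-0.3,0,0,0,-0.044,0],[0,0,0,0,0,-0.044,0]]'
python3 - <<'E'
from plan import *
plan((.456,.334,.085),down(76.2))
E
```

```text
clock: 9.9
eef_pos: [0.4819, -0.0807, 0.1876]
tool_rot: [0.864, 0.503, -0.001, -0.001]
ft_force: [0.1, 0.1, 0.5]
grip_width: 0.0427
clock: 10.7
eef_pos: [0.4663, 0.1506, 0.1876]
tool_rot: [0.864, 0.503, -0.001, -0.0]
ft_force: [0.2, 0.5, 0.2]
grip_width: 0.0428
clock: 11.5
eef_pos: [0.453, 0.3374, 0.1871]
tool_rot: [0.784, 0.621, -0.001, -0.0]
ft_force: [-0.2, 0.2, -0.6]
grip_width: 0.0426
t 11.5 tcp [0.453  0.3374 0.1871] x [ 0.23   0.973 -0.002] z [-0.003 -0.001 -1.   ] j [0.64 0.39 0.1  1.28 0.   0.87] F [-0.2  0.2 -0.6] w 0.0426
shift units now-frame [-0.1    0.158  4.084]
turn units [-0.0008  0.0005  0.0028] deg 0.5378662135423034 shift after turn [-0.105  0.149  4.084]
```

```bash
python3 -m inch '[[-0.1,0.15,0.8,0,0,0,0],[0,0,0.8,0,0,0,0],[0,0,0.8,0,0,0,0],[0,0,0.8,0,0,0,0],[0,0,0.8,0,0,0,0],[0,0,0,0,0,0,0],[0,0,0,0,0,0,0],[0,0,0,0,0,0,0]]'
python3 - <<'E'
from plan import *
plan((.456,.334,.031),down(76.2))
p,d=bot.camera("scene");q,d=bot.camera("top")
a=cv2.resize(p[280:400,130:280],(400,320),interpolation=2);b=cv2.resize(q[215:315,105:230],(400,320),interpolation=2)
cv2.imwrite("pics/g4.png",np.hstack([a,b]))
E
```

```text
clock: 12.3
eef_pos: [0.4583, 0.3326, 0.0897]
tool_rot: [0.787, 0.617, 0.001, -0.0]
ft_force: [0.2, -0.3, 0.6]
grip_width: 0.0428
t 12.3 tcp [0.4583 0.3326 0.0897] x [0.238 0.971 0.001] z [ 0.001  0.001 -1.   ] j [ 0.63  0.47 -0.05  1.05  0.    0.87] F [ 0.2 -0.3  0.6] w 0.0428
shift units now-frame [ 0.03  -0.106  2.347]
turn units [ 0.0002 -0.0003  0.    ] deg 0.06972425699641573 shift after turn [ 0.032 -0.104  2.347]
```

View pics/g4.png

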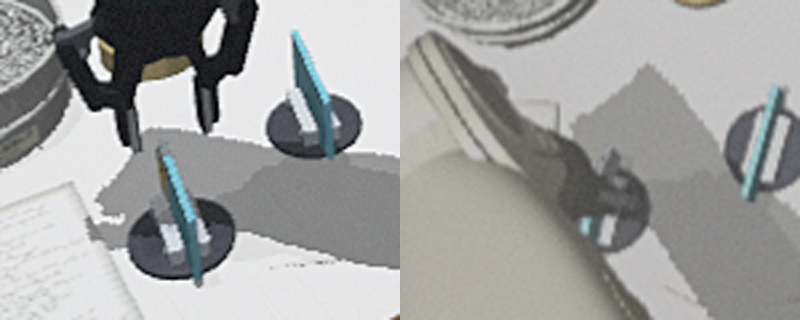

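The fingers straddle the whole plate (crop 180,190), and the label shows on its left (+y) side. I'll descend, grip and lift.

```bash
python3 -m inch '[[0.03,-0.1,0.8,0,0,0,0],[0,0,0.8,0,0,0,0],[0,0,0.7,0,0,0,0],[0,0,0.05,0,0,0,0.8],[0,0,0,0,0,0,1],[0,0,0,0,0,0,1],[0,0,0,0,0,0,1],[0,0,0,0,0,0,1]]'
python3 -m inch '[[0,0,-0.4,0,0,0,1],[0,0,-0.6,0,0,0,1],[0,0,-0.8,0,0,0,1],[0,0,-0.9,0,0,0,1],[0,0,-0.9,0,0,0,1],[0,0,-0.9,0,0,0,1],[0,0,-0.9,0,0,0,1],[0,0,-0.9,0,0,0,1]]'
python3 - <<'E'
from plan import *
plan()
p,d=bot.camera("scene");q,d=bot.camera("top")
a=cv2.resize(p[190:370,130:310],(600,600),interpolation=2)
cv2.imwrite("pics/g5.png",a);cv2.imwrite("pics/g5t.png",q)
E
```

```text
clock: 13.2
eef_pos: [0.4568, 0.334, 0.0313]
tool_rot: [0.787, 0.617, 0.001, 0.0]
ft_force: [0.8, 0.9, 4.0]
grip_width: 0.005
clock: 14.0
eef_pos: [0.4557, 0.3331, 0.1893]
tool_rot: [0.787, 0.617, 0.0, 0.0]
ft_force: [-0.3, 0.2, -0.6]
grip_width: 0.0057
t 14.0 tcp [0.4557 0.3331 0.1893] x [0.239 0.971 0.   ] z [ 0.  0. -1.] j [ 0.63  0.39  0.1   1.28 -0.    0.87] F [-0.3  0.2 -0.6] w 0.0057
```

View pics/g5.png

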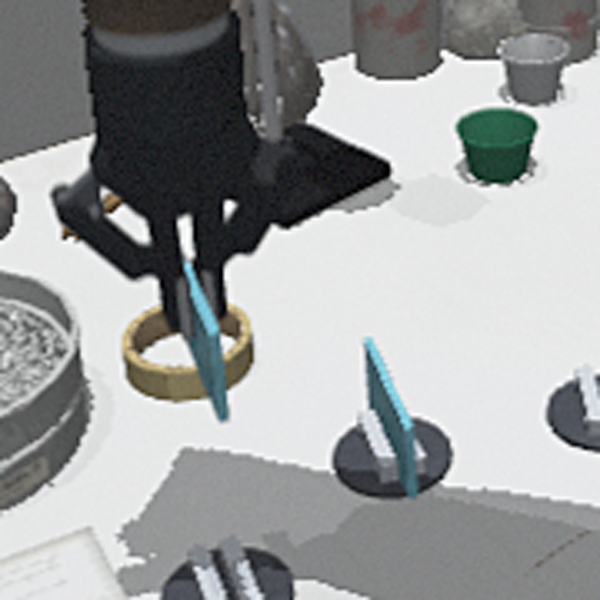

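Run:
```python
from plan import *
o=bot.get_obs();q=Ro.from_quat(o['tool_rot']);M=q.as_matrix();T=o['eef_pos'];n=M[:,0]
for c in((213,330),(223,418),(188,265)):
    C,d=ray("scene",130+c[0]/3.333,190+c[1]/3.333); X=C+d*((T-C)@n)/(d@n); print(c,X.round(4),"tool coords",(M.T@(X-T)).round(4))
# target
psi=np.radians(10.5);t=np.radians(40);c,s=np.cos(t),np.sin(t)
L=np.array([.755,.036,.29])
y=np.array([c*np.cos(psi),c*np.sin(psi),s]);z=np.array([-s*np.cos(psi),-s*np.sin(psi),c]);x=np.cross(y,z)
lab=L-.12*y; cen=lab-.035*x-.003*y-.0015*z
R=np.stack([y,np.cross(-z,y),-z],1)
print("label",lab.round(4),"centre=",cen.round(4),"x",x.round(3),"tool y at target",R[:,1].round(3))
print("tool y now",M[:,1].round(3))
# pre: lift straight then yaw
plan(cen,R)
```

```text
(213, 330) [0.3939 0.35   0.2262] tool coords [-0.     -0.0655 -0.0346]
(223, 418) [0.3922 0.3508 0.1749] tool coords [ 0.     -0.0675  0.0168]
(188, 265) [0.4433 0.3378 0.2334] tool coords [-0.     -0.0145 -0.0415]
label [0.6646 0.0192 0.2129] centre= [0.6569 0.0534 0.2098] x [ 0.182 -0.983  0.   ] tool y at target [ 0.182 -0.983  0.   ]
tool y now [ 0.971 -0.239  0.005]
t 14.1 tcp [0.4577 0.3346 0.192 ] x [0.239 0.971 0.006] z [ 0.006  0.004 -1.   ] j [ 0.63  0.39  0.1   1.28 -0.    0.87] F [ 0.8  0.1 -0.3] w 0.0053
shift units now-frame [-9.013 10.429 -0.713]
turn units [-0.1267  0.1945  0.3493] deg 75.48674678642581 shift after turn [ 4.892 12.51   3.174]
```

```bash
python3 -m inch '[[0,0,-0.1,0,0,0.0456,1],[0,0,-0.1,0,0,0.0456,1],[0,0,-0.1,0,0,0.0456,1],[0,0,-0.1,0,0,0.0456,1],[0,0,-0.1,0,0,0.0456,1],[0,0,-0.1,0,0,0.0456,1],[0,0,-0.1,0,0,0.0456,1],[0,0,-0.1,0,0,0.0456,1]]'
cat > tgt.py <<'E'
from plan import *
def target(L=(.755,.036,.29),deg=10.5,dist=.12,off=0.):
    psi=np.radians(deg);t=np.radians(40);c,s=np.cos(t),np.sin(t)
    y=np.array([c*np.cos(psi),c*np.sin(psi),s]);z=np.array([-s*np.cos(psi),-s*np.sin(psi),c]);x=np.cross(y,z)
    cen=np.array(L)-dist*y-.035*x-.003*y-.0015*z
    return cen-off*x, np.stack([y,np.cross(-z,y),-z],1)
E
python3 -c "
from tgt import *
p,R=target(); plan((.55,.05,.22),R)"
```

```text
clock: 14.9
eef_pos: [0.4554, 0.3329, 0.2068]
tool_rot: [0.996, 0.089, -0.001, 0.001]
ft_force: [0.8, 1.3, -0.7]
grip_width: 0.0049
t 14.9 tcp [0.4554 0.3329 0.2068] x [ 0.984  0.177 -0.002] z [-0.001 -0.001 -1.   ] j [ 0.63  0.38  0.14  1.33 -0.    2.02] F [ 0.8  1.3 -0.7] w 0.0049
shift units now-frame [ 1.725 11.808 -0.522]
turn units [ 0.0009  0.2227 -0.0016] deg 40.093161264243264 shift after turn [ 1.612 11.817  0.662]
```

```bash
python3 -m inch '[[0.07,0.5,-0.04,0,0,0,1],[0.14,0.95,-0.04,0,0,0,1],[0.14,0.95,-0.04,0,0,0,1],[0.14,0.95,-0.04,0,0,0,1],[0.14,0.95,-0.04,0,0,0,1],[0.14,0.95,-0.04,0,0,0,1],[0.14,0.95,-0.04,0,0,0,1],[0.14,0.95,-0.04,0,0,0,1]]'
python3 -m inch '[[0.14,0.95,-0.04,0,0,0,1],[0.14,0.95,-0.04,0,0,0,1],[0.14,0.95,-0.04,0,0,0,1],[0.14,0.95,-0.04,0,0,0,1],[0.07,0.5,-0.04,0,0,0,1],[0,0,0,0,0.044,0,1],[0,0,0,0,0.045,0,1],[0,0,0,0,0.045,0,1]]'
python3 -m inch '[[0,0,0,0,0.045,0,1],[0,0,0,0,0.044,0,1],[0,0,0,0,0,0,1],[0,0,0,0,0,0,1],[0,0,0,0,0,0,1],[0,0,0,0,0,0,1],[0,0,0,0,0,0,1],[0,0,0,0,0,0,1]]'
python3 - <<'E'
from tgt import *
p,R=target(); plan(p,R)
a,d=bot.camera("scene");q,d2=bot.camera("top");np.savez("m.npz",a=a,q=q,d2=d2,d=d)
cv2.imwrite("pics/k1.png",cv2.resize(a[80:290,150:430],(800,600),interpolation=2));cv2.imwrite("pics/k1t.png",cv2.resize(q[90:270,180:400],(733,600),interpolation=2))
E
```

```text
clock: 15.7
eef_pos: [0.5142, 0.1604, 0.2151]
tool_rot: [0.996, 0.093, -0.001, 0.0]
ft_force: [-0.5, -0.3, -1.0]
grip_width: 0.005
clock: 16.5
eef_pos: [0.5498, 0.0592, 0.2206]
tool_rot: [0.973, 0.091, 0.211, -0.019]
ft_force: [0.9, -0.5, -1.0]
grip_width: 0.0053
clock: 17.3
eef_pos: [0.551, 0.0598, 0.2214]
tool_rot: [0.936, 0.086, 0.34, -0.031]
ft_force: [-0.8, -0.3, -0.6]
grip_width: 0.0053
t 17.3 tcp [0.551  0.0598 0.2214] x [0.754 0.14  0.641] z [ 0.631  0.117 -0.767] j [ 0.07 -0.08 -0.64  0.32  0.07  1.48] F [-0.8 -0.3 -0.6] w 0.0053
shift units now-frame [2.861 1.025 3.   ]
turn units [-0.0001  0.0006  0.0002] deg 0.10843797662257311 shift after turn [2.856 1.022 3.005]
```

View pics/k1.png

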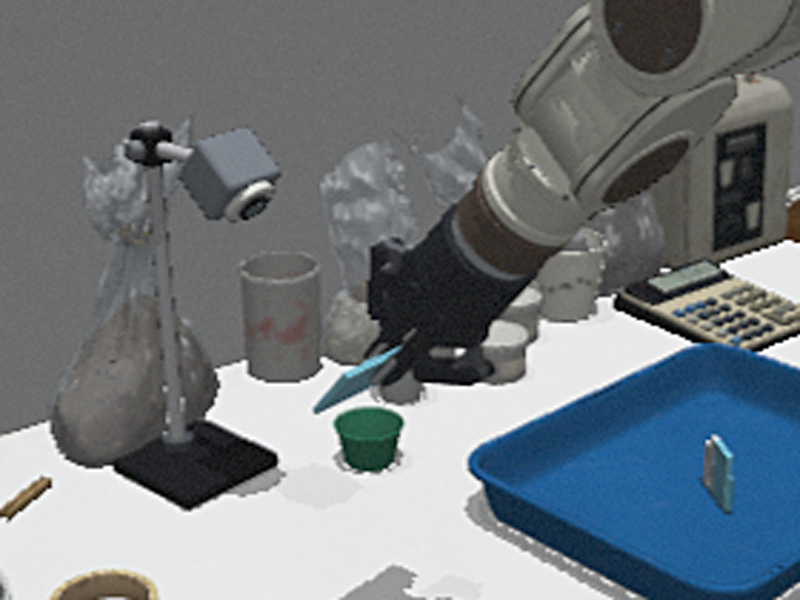

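View pics/k1t.png

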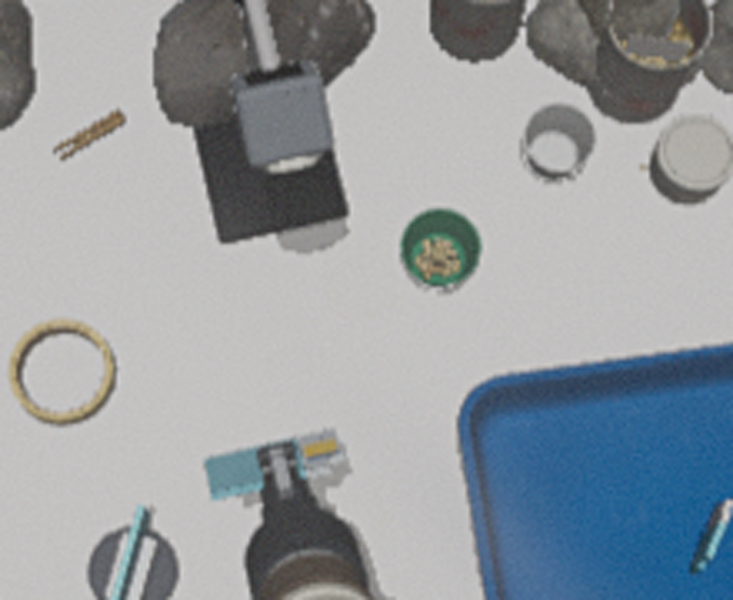

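In the top view the label is visible at crop (320,447), face up, with the lens at crop (290,160). I'll measure the label centre in the tool frame.

Run:
```python
from tgt import *
D=np.load("m.npz");q=D['q'];h=cv2.cvtColor(q,cv2.COLOR_BGR2HSV)
m=((h[...,0]>12)&(h[...,0]<32)&(h[...,1]>90)).astype(np.uint8);m[:210]=0;m[240:]=0;m[:,:255]=0;m[:,300:]=0
v,u=np.where(m);print(len(u),u.min(),u.max(),v.min(),v.max(),u.mean(),v.mean())
o=bot.get_obs();M=Ro.from_quat(o['tool_rot']).as_matrix();T=o['eef_pos']
f=T+.003*M[:,0]
def hit(a,b):
    C,d=ray("top",a,b);X=C+d*((f-C)@M[:,0])/(d@M[:,0]);return X
Q=np.array([M.T@(hit(a,b)-T) for a,b in zip(u,v)]);print("yellow tool mean",Q.mean(0).round(4),Q.min(0).round(4),Q.max(0).round(4))
for c in((206,459),(213,499),(343,430),(347,463)): print(c,(M.T@(hit(180+c[0]/3.333,90+c[1]/3.333)-T)).round(4))
print("depth",np.median(cloud("top",D['d2'])[v,u],0).round(4), "vs",(T+M@Q.mean(0)).round(4))
# lens ellipse in scene view, and ring
```

```text
25 272 280 222 226 275.76 224.04
yellow tool mean [ 0.003   0.0334 -0.0011] [ 0.003   0.0233 -0.0074] [0.003 0.044 0.006]
(206, 459) [ 0.003  -0.0491  0.0203]
(213, 499) [ 0.003  -0.0492 -0.039 ]
(343, 430) [0.003  0.054  0.0152]
(347, 463) [ 0.003   0.0488 -0.0334]
depth [0.5573 0.0268 0.2259] vs [0.5579 0.0272 0.2235]
```

```bash
python3 -m inch '[[0.3,0.12,0.3,0,0,0,1],[0.4,0.15,0.45,0,0,0,1],[0.4,0.15,0.45,0,0,0,1],[0.4,0.15,0.45,0,0,0,1],[0.4,0.15,0.45,0,0,0,1],[0.4,0.15,0.45,0,0,0,1],[0.36,0.15,0.39,0,0,0,1],[0.2,0.05,0.2,0,0,0,1]]'
python3 -m inch '[[0,0,0,0,0,0,1],[0,0,0,0,0,0,1],[0,0,0,0,0,0,1],[0,0,0,0,0,0,1],[0,0,0,0,0,0,1],[0,0,0,0,0,0,1],[0,0,0,0,0,0,1],[0,0,0,0,0,0,1]]'
python3 - <<'E'
from tgt import *
p,R=target(); plan(p,R)
o=bot.get_obs();M=Ro.from_quat(o['tool_rot']).as_matrix();T=o['eef_pos']
lab=T+M@np.array([.003,.034,-.005]);
for L in((.755,.036,.29),(.7593,.0331,.29),(.7476,.0365,.29),(.773,.025,.284)): print("lens in label (y,x,-z)",(M.T@(np.array(L)-lab)).round(4))
a,d=bot.camera("scene");q,d2=bot.camera("top");np.savez("m2.npz",a=a,q=q,d2=d2,d=d)
cv2.imwrite("pics/k2.png",np.hstack([cv2.resize(a[90:270,160:310],(400,480),interpolation=2),cv2.resize(q[70:220,190:315],(400,480),interpolation=2)]))
E
```

```text
clock: 18.2
eef_pos: [0.6594, 0.0523, 0.2056]
tool_rot: [0.936, 0.086, 0.339, -0.031]
ft_force: [-0.4, 0.5, -0.5]
grip_width: 0.0052
clock: 19.0
eef_pos: [0.6579, 0.0525, 0.206]
tool_rot: [0.936, 0.086, 0.339, -0.031]
ft_force: [-0.3, -0.4, -0.0]
grip_width: 0.0049
t 19.0 tcp [0.6579 0.0525 0.206 ] x [0.755 0.14  0.641] z [ 0.63   0.117 -0.768] j [ 0.04  0.15 -0.44  0.29  0.09  1.46] F [-0.3 -0.4 -0. ] w 0.0049
shift units now-frame [ 0.072 -0.042 -0.135]
turn units [-0.0001  0.0009  0.0001] deg 0.15476083879419666 shift after turn [ 0.072 -0.042 -0.135]
lens in label (y,x,-z) [ 0.1218 -0.     -0.0002]
lens in label (y,x,-z) [0.1246 0.0036 0.0021]
lens in label (y,x,-z) [ 0.1163 -0.0019 -0.0048]
lens in label (y,x,-z) [0.13   0.0141 0.0144]
```

View pics/k2.png

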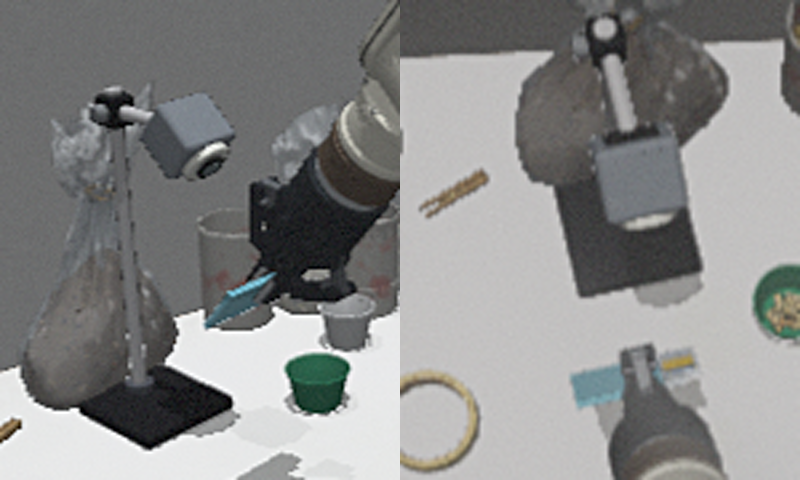

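The label (right crop 677,362) faces up at the lens (650,225). Every lens estimate puts it 116–130 mm out and less than 15 mm off the label's normal. The stands, cup and tape are undisturbed, so I'm handing in.

Run:
```python
from workcell import bot
print(bot.job_done()); print(bot.get_obs()['eef_pos'],bot.get_obs()['grip_width'])
```

```text
the job is handed in; nothing more can be done
None
the job is handed in; nothing more can be done
```

I put the snapped plate in the blue tray and let go of it. The notched full-length plate is held at the reader with its label turned up at the lens, and I handed the job in at about 19 s of the 54 s allowed. The hand-in gives no verdict.

- **Snapped plate:** the pictures after release show it standing on its edge inside the tray rather than lying flat. Its centre should be about 3 cm above the tray floor, which the stated limits allow.
- **Whole plate:** just before hand-in, its label centre was about 122 mm from the lens and on its axis to within a few mm. It was tipped back 40 degrees, squarely facing the lens to within 1 degree. The plate was gripped (opening about 5 mm) at a height of about 0.21 m.
- **Lens estimates that disagreed:** three estimates of the lens position agreed within about 1 cm, but a noisy direct depth reading was 1–2 cm off. Even that one gives 130 mm and about 20 mm off centre, inside the limits.
- **A check I set aside:** one rough side-view reading put the plate 16 mm off centre in the fingers. The top view of the label later showed it centred to about 1 mm, so I used that.
- **Everything else:** I saw no sign that the plain plate, cup, tape roll or reader had moved, and the force readings stayed low (6.6 N at most). I judged this by eye and did not measure the plain plate's position again at the end.

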